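# Level the bench balance so that it no longer rocks

### The job

The small bench balance rocks on its levelling plate: screw its two knurled levelling screws down until the plate is level and all four feet firmly carry a fair share of the weight (at least about an eighth each), so that it no longer rocks, then let go. Work gently: do not lean on the balance or jack it hard on one foot, leave it where it stands with the two things on its plate, and leave everything else on the bench alone.

Things in the scene. Friction and masses are not known exactly. Their poses are not given: they have to be found in the camera images.
- base: Balance on its loose levelling plate, about 3.2 kg: aluminium plate 270 x 224 x 14 mm; grey housing 100 x 100 mm in the middle, its pan 41 mm above the plate's top. Origin: centre of the plate's underside, z up (tilts with it), x along the 270 mm side, display toward -x. Feet at (x, y) mm: plain foot_1 (-108, 85), foot_3 (108, -85); screw foot_2 (108, 85), foot_4 (-108, -85).
- knob_2_top (a point): centre of the top face of the screw knob at foot_2: plain knurled steel cylinder, 36 mm across, 24 mm high, its lower edge at first 17 to 19 mm above the plate. Clockwise from above, knob and foot go down through the plate, 10 mm a turn. Foot free: the knob sinks 1.6 mm per rad. Foot bearing: the knob keeps its height and the plate's corner rises.
- knob_4_top (a point): the same for the screw knob at foot_4. At first the plate, resting on foot_1 and foot_3, leans to the screw on whose side (plate's +y: knob_2, -y: knob_4) the brass weight stands; the other screw's foot hangs in the air.
- knob_2 (a joint): turn of knob_2, rad, growing clockwise from above (foot going down); range 0 (backed off) to 8.2, starts at 0.75 to 1.45; at 3.77 its foot is level with the plain feet's undersides. About 0.06 N m of friction; it stays where it is left.
- knob_4 (a joint): the same for the knob at foot_4
- foot_1: plain domed rubber foot, 24 mm across, fixed to the plate, reaching 22 mm below the plate's underside. Origin at the plate's underside. Every foot stands on a worn cork disc fixed to the bench, 48 mm across, 1 to 6 mm thick, each different and not measured, so where a screw's foot begins to bear must be felt.
- foot_3: the same at the opposite corner
- foot_2: swivel domed rubber foot, 24 mm across, under the screw of knob_2; does not rotate. Its underside is 16 mm below this origin, which goes down with the screw (at the plate's underside when backed off). The feet are springy: from its first touch a screw needs 1.4 to 2.4 rad more (best 2) to share the load evenly. A hand that keeps sinking the knob with the thread past the touch feels an upward push growing about 5 N per rad.
- foot_4: the same under knob_4. Those 2 rad past the touch also tip the plate by about 0.009 rad about the line foot_1 - foot_3 (0.0057 per rad at the end), the screw's corner going up.
- weight: brass calibration weight of 0.3 kg, 36 mm in diameter, 46 mm high with a small knob, standing upright on the plate's rim beside the housing, 85 mm from the middle along the plate's +y or -y. Origin: centre of its underside.
- capsule_box: small white lidded round box, 36 mm in diameter, 19 mm high, 30 g, standing on the plate on the opposite rim. Origin: centre of its underside.
- pliers: pliers lying on the bench beside the plate, about 140 mm long, 12 mm high. Origin near its joint, at bench level.
- marker: pen, 150 mm long, 13 mm thick, lying on the bench beside the plate. Origin at mid-length, at bench level.
- cutters: cutting pliers with wooden handles lying at the left of the bench
- tape: flat yellowish reel, 100 mm across, 14 mm high, at the left
- jar: glass jar, 56 mm across, 75 mm high, at the back left
- cup: white plastic cup, 60 mm across, 50 mm high, at the back right

How it is judged (in metres and radians):
At the end, for the whole second after the job is handed in: Each of the four feet carries more than 3.6 N, the plate is level within 0.0175 rad (1 degree) and at rest, within 25 mm of where it stood, the brass weight stands upright on the plate and the white box is on the plate (contact force between each of foot_1, foot_2, foot_3, foot_4 and anything else above 3.6 N and angle between base's own z axis and vertical below 0.0175 rad and linear speed of base below 0.01 m/s and z of each of weight, capsule_box in the frame of base above 0.008 m and angle between weight's own z axis and vertical below 0.1 rad and distance of base from where it was at the start of the episode below 0.025 m); the robot touches nothing.
It fails at once if a foot is pressed on its disc with more than 30 N (leaning on the balance or jacking it up hard) (contact force between any of foot_1, foot_2, foot_3, foot_4 and anything else above 30 N).
It fails at once if the balance is lifted or shoved more than 40 mm (distance of base from where it was at the start of the episode above 0.04 m).
It fails at once if another thing on the bench is moved more than 30 mm (distance of any of pliers, cutters, marker, tape, jar, cup from where it was at the start of the episode above 0.03 m).
It also fails if it takes over 72 s, if anything falls off the work surface, if the arm or the gripper's body presses on something with over 40 N, if the wrist force passes 120 N, or if a joint passes its speed limit or range.

### The arm

A 6-joint arm with a two-finger parallel gripper is mounted at the origin on the work surface. World frame = base frame: x ahead of the robot, y to its left, z up, the work surface at z = 0. Lengths are in m, angles in degrees, forces in N, time in s.
With the tool pointing down it reaches from about 0.35 to 0.925 m from the base axis. Payload 6.4 kg.
Tool frame: the origin (TCP) lies midway between the tips of the shut fingers; the grasp point (between the pads) lies 19 mm behind it (grasp_offset is the distance from the TCP to the grasp point, in m); z points along the fingers, y is the line along which they close (so a half turn about z gives the same grasp; the last joint's range is limited). The gripper opens to 94 mm and grips with 3 to 60 N. Pads are 16 mm wide; open, the fingers measure 119 mm over their backs; the gripper's body (75 mm by 177 mm) begins 78 mm behind the grasp point.
Start: joints at [67.202, 14.043, 89.255, -0, 76.702, -9.975], TCP at [0.144, 0.634, 0.205] pointing down, gripper open.
Joint ranges: [-179.41, 179.41], [-58.25, 129.5], [7.25, 145.43], [-54.29, 234.29], [11.92, 165.04], [-157.13, 157.13]. Speed limits (degrees/s): [147.25, 147.25, 180, 180, 180, 180].

### API

Orientations are given as [roll, pitch, yaw] about the fixed x, y, z axes, in that order (R = Rz(yaw) Ry(pitch) Rx(roll)).
In Python, from cell import state, capture, hand_in, grasp_offset gives the robot as it stands.
- The arm moves only by the shell command python3 -m inch 'ROWS' [FORCE]. ROWS is JSON, one flat list of numbers, 5 for each row, row after row: the closure, from 0 (fully open) to 1 (shut), then the shift along the world's x, y, z in mm, then the turn about the world's z in degrees. A call has 1 to 20 rows; each row shifts and turns the commanded pose from where the row before left it; what a row does not reach is not made up. A row lasts 1/8 s, in which the tool goes at most 62.5 mm and 10.7 degrees, less where a joint would pass 70% of its speed; a pose out of reach is approached as far as the arm can. A call is refused whole if a number of a shift passes 62.5 or a number of a turn 10.7, either way. A call with a gripper value outside its range is refused whole. The fingers move at their own pace and stop on an object; FORCE is the grip in N (left out, the last holds). Time passes only in rows, so rows that do not move let the fingers close. It gives the time, the measured TCP pose, the force, the opening and the grip force at its end, in the units of the state.
- state(): the state, without advancing time (a new reading comes with each control period).
- capture(name): name is "scene" or "side" or "wrist"; returns a dict with "image" (420x560x3 uint8, blue, green, red), "K" (3x3 intrinsics, pixels), "cam_to_world" (4x4, takes a point from camera to world coordinates). Camera axes: x right, y up, looking along -z (the intrinsics and any distortion apply to the point x, -y, -z); pixel columns grow to the right and rows downward; lengths in m; the calibration is good to about 2 mm. A picture is of the moment at which its call begins. There is no depth.
- hand_in(): hands the job in; it is judged then, once.
The state is a dict: "time": time; "joints": joint angles; "joint_velocities": joint speeds; "tau": joint torques, N m; "tool_pos": TCP position; "tcp_rot": TCP orientation; "contact_force": force on the tool from outside, world axes, zero at the start; "wrist_torque": the same for the moment, N m; "finger_gap": finger opening in m; "grasp_force": force on a finger pad.
Only numpy, scipy, OpenCV 4.12 (cv2) and the standard library are available. Lean on these libraries where they do the work, as an engineer would, in place of code of your own. Each camera call takes 0.05 s, during which the arm holds its last target. There are 200 camera calls.

## Working session

There is one attempt and no reset: what is moved stays moved. The work goes in short steps, Python scripts to look and compute and a shell command to move; the robot and the scene stay as the last step left them, time stands still between calls to the robot, and variables do not carry over. Pictures are saved under pics/ and viewed, at most 10 in all, crops included, and the job is handed in when it is done.

```bash
mkdir -p pics; ls
python3 - <<'E'
from cell import state,capture,grasp_offset
import cv2,numpy as np
print(grasp_offset, state())
a=capture("scene");b=capture("side")
for n,c in(("scene",a),("side",b)):
    print(n,c["K"].tolist(),np.round(c["cam_to_world"],4).tolist(),[k for k in c])
    cv2.imwrite(f"pics/{n}0.png",c["image"])
E
```

```text
pics
0.0188 {'time': 0.0, 'joints': array([ 6.72040831e+01,  1.40847622e+01,  8.93229627e+01,  6.16934999e-04,
        7.67030149e+01, -9.97422197e+00]), 'joint_velocities': array([ 0.04239942, -0.01143859,  0.11883245, -0.07228558, -0.00378908,
       -0.04734988]), 'tau': array([-1.46048431e-03, -4.15819180e+01, -3.14601624e+01,  6.84854924e-02,
        3.29095905e-02, -1.07617852e-04]), 'tool_pos': array([0.14399248, 0.63323872, 0.20435648]), 'tcp_rot': array([-1.79891038e+02, -1.97717413e-02,  1.67178144e+02]), 'contact_force': array([0.07234339, 0.32442753, 1.01131195]), 'wrist_torque': array([0.02152033, 0.00752864, 0.02900208]), 'grasp_force': 0.0, 'finger_gap': 0.0939279339291008}
scene [[492.2252356057948, 0.0, 279.59634229812724], [0.0, 492.2252356057948, 209.65550170821447], [0.0, 0.0, 1.0]] [[-0.7375, -0.3725, 0.5633, 1.2362], [0.6753, -0.4188, 0.6071, 0.7574], [0.0098, 0.8281, 0.5604, 0.7359], [0.0, 0.0, 0.0, 1.0]] ['image', 'K', 'cam_to_world']
side [[465.37947792108633, 0.0, 281.56964776295206], [0.0, 465.37947792108633, 217.21968052564227], [0.0, 0.0, 1.0]] [[0.9898, 0.085, -0.114, 0.4219], [-0.1417, 0.5275, -0.8377, -1.0429], [-0.0111, 0.8453, 0.5341, 0.792], [0.0, 0.0, 0.0, 1.0]] ['image', 'K', 'cam_to_world']
```

View pics/scene0.png

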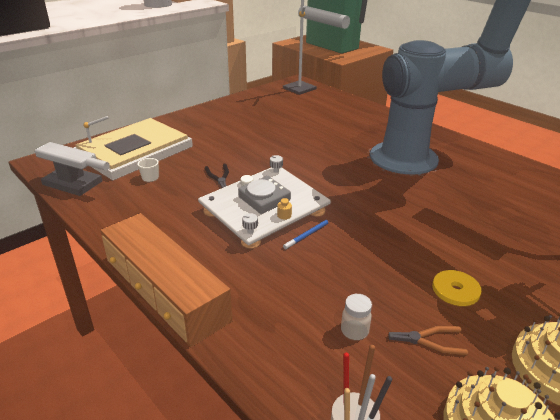

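View pics/side0.png

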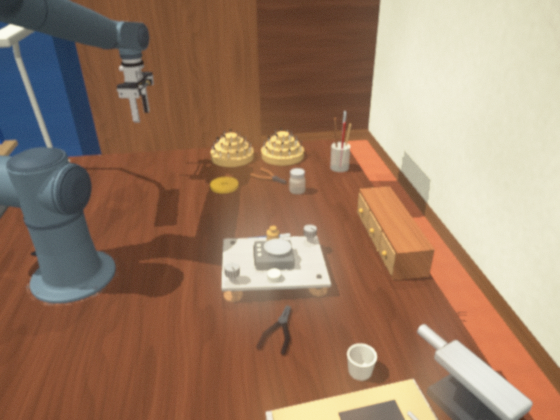

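The scene view shows the knobs at about (277,160) and (250,221). In the side view they are at (232,270) for knob_4 and (310,230) for knob_2. The brass weight stands on the knob_2 side (+y). I'll take close crops next.

Run:
```python
import cv2,numpy as np
s=cv2.imread("pics/scene0.png");d=cv2.imread("pics/side0.png")
cs=[(s,277,163),(s,250,223),(d,232,272),(d,310,232)]
t=[cv2.resize(i[v-20:v+20,u-25:u+25],None,fx=8,fy=7.5,interpolation=cv2.INTER_CUBIC)  for i,u,v in cs]
cv2.imwrite("pics/crop0.png",np.vstack([np.hstack(t[:2]),np.hstack(t[2:])]))
```

```text
(no output)
```

View pics/crop0.png

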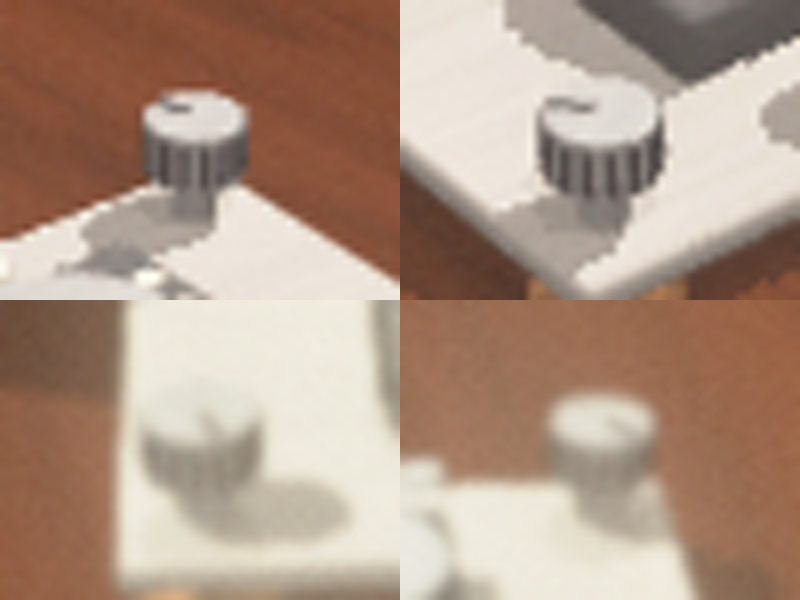

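The crops show the top-face centres. In the scene view they are knob_4 (276.4,158.7) and knob_2 (250.3,217.9). In the side view they are (232.4,266.9) and (310.4,228). An index line is visible on each top.

```bash
cat > h.py <<'E'
import numpy as np,cv2
from cell import state,capture
def ray(c,u,v):
    K=c["K"];T=np.array(c["cam_to_world"])
    d=T[:3,:3]@np.array([(u-K[0][2])/K[0][0],-(v-K[1][2])/K[1][1],-1]);return T[:3,3],d/np.linalg.norm(d)
def tri(*rs):
    A=sum(np.eye(3)-np.outer(d,d) for o,d in rs);b=sum((np.eye(3)-np.outer(d,d))@o for o,d in rs)
    return np.linalg.solve(A,b)
def plane(c,u,v,z):
    o,d=ray(c,u,v);return o+d*(z-o[2])/d[2]
E
python3 - <<'E'
from h import *
a=capture("scene");b=capture("side")
p4=tri(ray(a,276.4,158.7),ray(b,232.4,266.9));p2=tri(ray(a,250.3,217.9),ray(b,310.4,228.))
print(p4,p2,p2-p4,np.linalg.norm(p2-p4),np.hypot(216,170))
d=p2-p4;print("yaw",np.degrees(np.arctan2(d[1],d[0])-np.arctan2(170,216)))
for n,u,v in(("wt base",284.5,216),("box",0,0)):
    if u: print(n,plane(a,u,v,.04))
s=state();print(s["tool_pos"],s["tcp_rot"])
E
```

```text
[ 0.42085588 -0.13885199  0.08575496] [0.64562827 0.01837363 0.07240288] [ 0.22477239  0.15722563 -0.01335207] 0.27462848370067716 274.87451682540524
yaw -3.23172301090143
wt base [0.54651968 0.03230272 0.04      ]
[0.14412574 0.6334566  0.2047803 ] [-1.79933821e+02 -9.63322557e-03  1.67179087e+02]
```

```bash
python3 -m inch '[0.2,25,-30.75,-2,2.7, 0.2,25,-30.75,-2,2.7, 0.2,25,-30.75,-2,2.7, 0.2,25,-30.75,-2,2.7, 0.2,25,-30.75,-2,2.7, 0.2,25,-30.75,-2,2.7, 0.2,25,-30.75,-2,2.7, 0.2,25,-30.75,-2,2.7, 0.2,25,-30.75,-2,2.7, 0.2,25,-30.75,-2,2.7, 0.2,25,-30.75,-2,2.7, 0.2,25,-30.75,-2,2.7, 0.2,25,-30.75,-2,2.7, 0.2,25,-30.75,-2,2.7, 0.2,25,-30.75,-2,2.7, 0.2,25,-30.75,-2,2.7, 0.2,25,-30.75,-2,2.7, 0.2,25,-30.75,-2,2.7, 0.2,25,-30.75,-2,2.7, 0.2,0,0,0,2.7]' 12
python3 - <<'E'
from h import *
s=state();print(s["joints"].round(1),s["tool_pos"],s["tcp_rot"],s["finger_gap"],s["contact_force"])
c=capture("wrist");cv2.imwrite("pics/w1.png",c["image"])
K=np.array(c["K"]);T=np.array(c["cam_to_world"])
for p in([.6456,.0184,.0724],[.4209,-.1389,.0858]):
    q=np.linalg.inv(T)@np.r_[p,1];print(K[0,2]+K[0,0]*q[0]/-q[2],K[1,2]-K[1,1]*q[1]/-q[2])
E
```

```text
time: 2.7
tool_pos: [0.6203, 0.0473, 0.167]
tcp_rot: [180.0, -0.0, -138.9]
contact_force: [-0.4, 0.2, -0.7]
finger_gap: 0.0751
grasp_force: 0.0
[  -6.1   12.4   95.3   -0.    72.3 -137.2] [0.62033918 0.04729544 0.1669544 ] [ 1.79998997e+02 -2.07420446e-02 -1.38906002e+02] 0.07512276657774815 [-0.39478912  0.23444698 -0.6730839 ]
243.92460479383192 206.14262325461533
272.9430008968877 -226.81678734764145
```

View pics/w1.png

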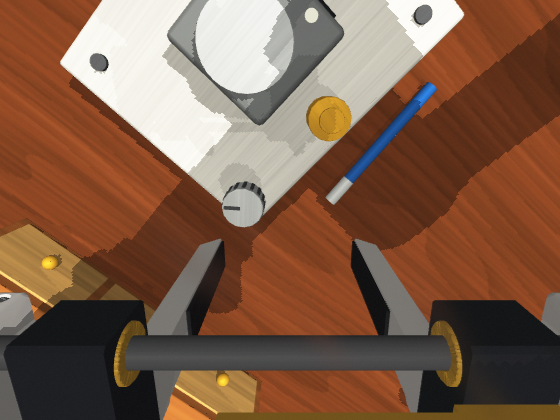

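The knob_2 top is at (243,207), which matches the prediction of (244,206), so I'll descend on it.

```bash
python3 -m inch '[0.3,12.5,-14.5,0,0, 0.3,12.5,-14.5,0,0, 0.3,0,0,-30,0, 0.3,0,0,-30,0, 0.3,0,0,-30,0, 0.3,0,0,-20,0, 0.3,0,0,-9,0, 0.3,0,0,0,0]' 10; python3 -m inch '[0.45,0,0,0,0, 0.52,0,0,0,0, 0.6,0,0,0,0, 0.7,0,0,0,0, 0.8,0,0,0,0, 0.8,0,0,0,0, 0.8,0,0,0,0]' 12
```

```text
time: 3.75
tool_pos: [0.6444, 0.0204, 0.0484]
tcp_rot: [180.0, -0.0, -138.8]
contact_force: [0.0, 0.6, 1.0]
finger_gap: 0.0663
grasp_force: 0.0
time: 4.62
tool_pos: [0.6462, 0.0189, 0.0496]
tcp_rot: [-179.7, 0.1, -138.8]
contact_force: [4.6, -5.0, -1.0]
finger_gap: 0.0359
grasp_force: 12.0
```

```bash
python3 -m inch '[0.8,1.3,-1.3,0,0, 0.8,0,0,0,0]'; python3 -m inch '[0.8,-0.1,-0.1,0,-10, 0.8,-0.1,-0.1,0,-10, 0.8,-0.1,-0.1,0,-10, 0.8,-0.1,-0.1,0,-10, 0.8,-0.1,-0.1,0,-10, 0.8,-0.1,-0.1,0,-10, 0.8,0,0,0,0]'
```

```text
time: 4.88
tool_pos: [0.6465, 0.0187, 0.0493]
tcp_rot: [-179.9, 0.1, -138.8]
contact_force: [2.2, -3.0, 2.3]
finger_gap: 0.0357
grasp_force: 12.0
time: 5.75
tool_pos: [0.6461, 0.0163, 0.0495]
tcp_rot: [-179.8, 0.2, 161.2]
contact_force: [1.0, -8.1, 2.8]
finger_gap: 0.0361
grasp_force: 12.0
```

```bash
python3 -m inch '[0.8,0,-2.5,0,0, 0.8,0,0,0,0]'; python3 -m inch '[0.8,-0.1,-0.1,0,-10, 0.8,-0.1,-0.1,0,-10, 0.8,-0.1,-0.1,0,-10, 0.8,-0.1,-0.1,0,-10, 0.8,-0.1,-0.1,0,-10, 0.8,-0.1,-0.1,0,-10, 0.8,0,0,0,0]'
python3 - <<'E'
from h import *
for n in("scene","side"):
    c=capture(n);cv2.imwrite(f"pics/{n}1.png",c["image"])
E
```

```text
time: 6.0
tool_pos: [0.6461, 0.0158, 0.0495]
tcp_rot: [180.0, 0.2, 161.2]
contact_force: [4.0, -2.0, 4.7]
finger_gap: 0.0359
grasp_force: 12.0
time: 6.88
tool_pos: [0.6444, 0.0152, 0.0491]
tcp_rot: [-180.0, 0.1, 101.2]
contact_force: [0.6, -4.6, 5.2]
finger_gap: 0.0357
grasp_force: 12.0
```

```bash
python3 -m inch '[0.8,0,-1,1.5,0, 0.8,0,0,0,0]'; python3 -m inch '[0.8,-0.1,-0.1,0,-10, 0.8,-0.1,-0.1,0,-10, 0.8,-0.1,-0.1,0,-10, 0.8,-0.1,-0.1,0,-10, 0.8,-0.1,-0.1,0,-10, 0.8,-0.1,-0.1,0,-10, 0.8,0,0,0,0]'; python3 -m inch '[0.8,-0.1,-0.1,0.3,-10, 0.8,-0.1,-0.1,0,-10, 0.8,-0.1,-0.1,0,-10, 0.8,-0.1,-0.1,0,-10, 0.8,-0.1,-0.1,0,-10, 0.8,0,0,0,0]'
```

```text
time: 7.22
tool_pos: [0.6442, 0.0148, 0.0496]
tcp_rot: [180.0, -0.0, 101.2]
contact_force: [2.2, -1.6, 1.1]
finger_gap: 0.0353
grasp_force: 12.0
time: 8.1
tool_pos: [0.6433, 0.0143, 0.0496]
tcp_rot: [-179.9, 0.0, 41.3]
contact_force: [1.0, -1.2, 0.9]
finger_gap: 0.0359
grasp_force: 12.0
time: 8.85
tool_pos: [0.6425, 0.0144, 0.0497]
tcp_rot: [-179.9, 0.1, -8.6]
contact_force: [0.4, 2.1, 1.0]
finger_gap: 0.0355
grasp_force: 12.0
```

```bash
python3 -m inch '[0.5,0,0,0,0, 0.2,0,0,0,0, 0.2,0,0,0,0, 0.2,0,0,30,0, 0.2,0,0,40,0, 0.2,0,0,50,10.25, 0.2,-10,-20,20,10.25, 0.2,-20,-20,0,10.25, 0.2,-20,-20,0,10.25, 0.2,-20,-20,0,10.25, 0.2,-20,-20,0,10.25, 0.2,-20,-20,0,10.25, 0.2,-20,-20,0,10.25, 0.2,-20,-20,0,10.25,0.2,-20,-20,0,10.25, 0.2,-20,-20,0,10.25, 0.2,-12,-10,0,10.25, 0.2,0,0,0,10.25]'; python3 -m inch '[0.2,0,0,0,10.25, 0.2,0,0,0,10.25, 0.2,0,0,0,10.25, 0.2,0,0,0,10.25, 0.2,0,0,0,10.25, 0.2,0,0,0,10.25, 0.2,0,0,0,10.25, 0.2,0,0,0,0]'
python3 - <<'E'
from h import *
s=state();print(s["joints"].round(1))
I=[]
for n in("scene","side","wrist"):
    c=capture(n);cv2.imwrite(f"pics/{n}2.png",c["image"]);I.append(c["image"])
s,d,w=I
a=cv2.resize(s[140:260,190:340],(500,400),interpolation=2);b=cv2.resize(d[215:305,210:335],(300,216),interpolation=2)
o=np.zeros((600,800,3),np.uint8)
o[:300,:400]=cv2.resize(s[150:255,190:330],(400,300),interpolation=2)
o[:300,400:]=cv2.resize(d[210:315,205:345],(400,300),interpolation=2)
o[300:,:400]=cv2.resize(w,(400,300))
cv2.imwrite("pics/m2.png",o)
E
```

```text
time: 11.1
tool_pos: [0.4405, -0.1973, 0.1903]
tcp_rot: [-180.0, 0.0, 124.7]
contact_force: [0.4, -0.0, -0.4]
finger_gap: 0.0747
grasp_force: 0.0
time: 12.1
tool_pos: [0.4412, -0.1965, 0.1903]
tcp_rot: [180.0, -0.0, -163.9]
contact_force: [0.6, -0.0, 0.0]
finger_gap: 0.0753
grasp_force: 0.0
[ -37.5   -8.2  114.    -0.    74.2 -143.6]
```

View pics/m2.png

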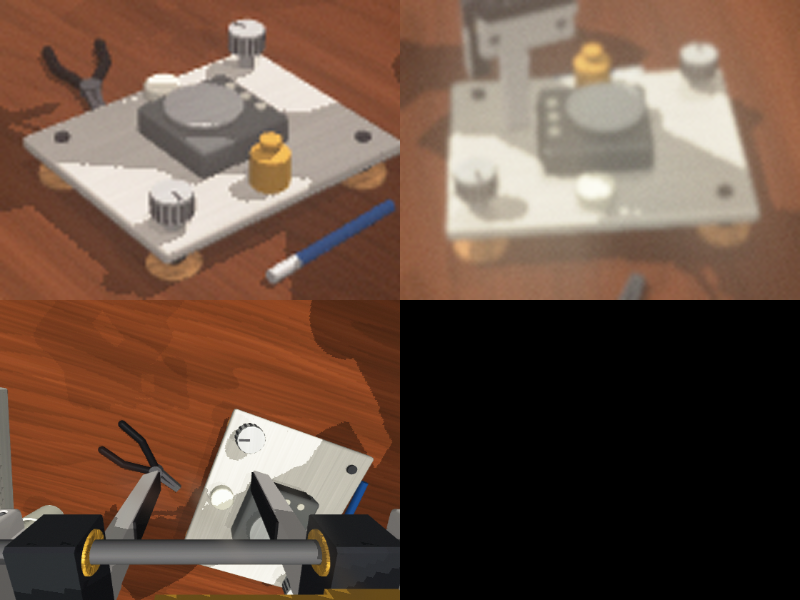

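Knob_4's top is at scene (276.45,160.15), side (231.2,268.8) and wrist (350,193). Knob_2's is at scene (250.2,218.3) and side (309.7,228.9). The plate now looks near level, with nothing else disturbed.

Run:
```python
from h import *
a=capture("scene");b=capture("side");c=capture("wrist")
p4=tri(ray(a,276.45,160.15),ray(b,231.2,268.8),ray(c,350,193));p2=tri(ray(a,250.2,218.25),ray(b,309.65,228.9))
print(tri(ray(a,276.45,160.15),ray(b,231.2,268.8)),p4,p2)
s=state();print((p4-s["tool_pos"])*1000)
# screw stands level -> height diff of plate between corners 2 and 4, knob2 sank ~6.4 mm relative to plate
print("tilt (corner2 high +)",(p2[2]-p4[2]+.0064)/.267)
```

```text
[ 0.41836809 -0.14006669  0.08044104] [ 0.41796396 -0.1421672   0.08030057] [0.64392199 0.01688675 0.07018988]
[ -23.26222913   54.36966779 -109.94214049]
tilt (corner2 high +) -0.01389771534438774
```

```bash
python3 -m inch '[0.3,-11.5,27,0,0, 0.3,-11.5,27,0,0, 0.3,0,0,-30,0, 0.3,0,0,-35,0, 0.3,0,0,-35,0, 0.3,0,0,-22,0, 0.3,0,0,-11,0, 0.3,0,0,0,0, 0.3,0,0,0,0]' 12; python3 -m inch '[0.45,0,0,0,0, 0.52,0,0,0,0, 0.6,0,0,0,0, 0.7,0,0,0,0, 0.8,0,0,0,0, 0.8,0,0,0,0, 0.8,0,0,0,0]' 12
```

```text
time: 13.52
tool_pos: [0.419, -0.1431, 0.0583]
tcp_rot: [-179.9, 0.1, -163.8]
contact_force: [-0.3, -0.3, 0.0]
finger_gap: 0.066
grasp_force: 0.0
time: 14.4
tool_pos: [0.4185, -0.1429, 0.0575]
tcp_rot: [-180.0, 0.0, -163.8]
contact_force: [0.1, -2.9, 0.5]
finger_gap: 0.0359
grasp_force: 12.0
```

```bash
python3 -m inch '[0.8,0,-0.7,-0.28,-10, 0.8,0,0,-0.28,-10, 0.8,0,0,-0.28,-10, 0.8,0,0,-0.28,-10, 0.8,0,0,-0.28,-10, 0.8,0,0,-0.28,-10, 0.8,0,0,0,0]'; python3 -m inch '[0.8,0,0,-0.28,-10, 0.8,0,0,-0.28,-10, 0.8,0,0,-0.28,-10, 0.8,0,0,-0.28,-10, 0.8,0,0,-0.28,-10, 0.8,0,0,-0.28,-10, 0.8,0,0,0,0]'
```

```text
time: 15.28
tool_pos: [0.4185, -0.1432, 0.0557]
tcp_rot: [180.0, 0.0, 136.3]
contact_force: [1.4, -0.6, 1.4]
finger_gap: 0.0357
grasp_force: 12.0
time: 16.15
tool_pos: [0.4185, -0.1433, 0.054]
tcp_rot: [180.0, 0.0, 76.4]
contact_force: [0.6, -0.9, 0.6]
finger_gap: 0.0355
grasp_force: 12.0
```

```bash
for i in 1 ; do python3 -m inch '[0.8,0,0,-0.28,-10, 0.8,0,0,-0.28,-10, 0.8,0,0,-0.28,-10, 0.8,0,0,0,0]'; done; python3 -m inch '[0.8,0,0,-0.28,-10, 0.8,0,0,-0.28,-10, 0.8,0,0,-0.28,-10, 0.8,0,0,0,0]'
```

```text
time: 16.65
tool_pos: [0.4184, -0.1434, 0.0531]
tcp_rot: [180.0, -0.0, 46.5]
contact_force: [0.1, -1.4, 1.2]
finger_gap: 0.0358
grasp_force: 12.0
time: 17.15
tool_pos: [0.4184, -0.1435, 0.0524]
tcp_rot: [180.0, -0.0, 16.5]
contact_force: [0.8, -2.0, 0.3]
finger_gap: 0.0359
grasp_force: 12.0
```

```bash
python3 -m inch '[0.8,0,0,-0.28,-10, 0.8,0,0,-0.28,-10, 0.8,0,0,-0.28,-10, 0.8,0,0,0,0]';  python3 -m inch '[0.8,0,0,-0.28,-10, 0.8,0,0,-0.28,-10, 0.8,0,0,-0.28,-10, 0.8,0,0,0,0]'
```

```text
time: 17.65
tool_pos: [0.4184, -0.1435, 0.0518]
tcp_rot: [180.0, -0.0, -13.4]
contact_force: [-0.6, -1.2, 4.9]
finger_gap: 0.0358
grasp_force: 12.0
time: 18.15
tool_pos: [0.4185, -0.1434, 0.0513]
tcp_rot: [180.0, 0.0, -43.5]
contact_force: [-2.3, -0.9, 8.5]
finger_gap: 0.0357
grasp_force: 12.0
```

```bash
python3 -m inch '[0.8,0,0,1.2,0, 0.5,0,0,0.5,0, 0.3,0,0,0,0, 0.2,0,0,0,0, 0.2,0,0,30,0, 0.2,0,0,50,8, 0.2,0,0,50,10, 0.2,0,-15,50,10, 0.2,20,-30,50,10, 0.2,20,-30,30,10, 0.2,20,-30,0,10, 0.2,20,-30,0,10, 0.2,0,0,0,10, 0.2,0,0,0,10, 0.2,0,0,0,0]'
python3 - <<'E'
from h import *
s=state();print(s["joints"].round(1))
for n in("scene","side","wrist"):
    c=capture(n);cv2.imwrite(f"pics/{n}3.png",c["image"])
E
```

```text
time: 20.02
tool_pos: [0.4982, -0.2782, 0.3117]
tcp_rot: [-179.9, -0.0, 44.1]
contact_force: [0.3, 0.5, -0.8]
finger_gap: 0.0753
grasp_force: 0.0
[-40.6  -0.5  94.1   0.   86.5   5.3]
```

View pics/wrist3.png

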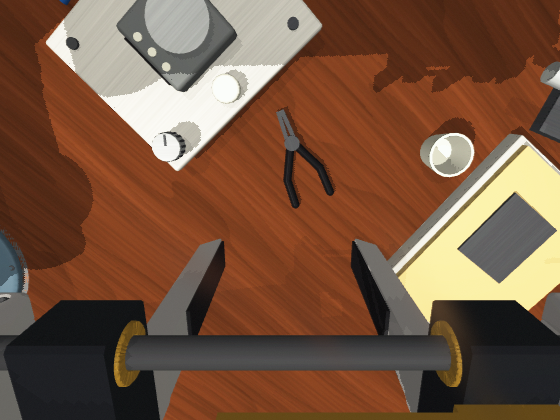

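The wrist view from above shows the plate cut off at the top, with knob_4 at (168,147) and bolt heads at (72,43) and (293,23). I'll shift so that the whole plate is in view.

Run:
```python
from h import *
c=capture("wrist");print((plane(c,175,10,.04)-plane(c,280,135,.04))*1000)
```

```text
[ 18.92568867 195.08208023   0.        ]
```

```bash
python3 -m inch '[0.2,5,35,25,0, 0.2,5,35,25,0, 0.2,5,35,25,0, 0.2,5,35,25,0, 0.2,0,20,20,0, 0.2,0,0,0,0, 0.2,0,0,0,0, 0.2,0,0,0,0]'
python3 - <<'E'
from h import *
for n in("scene","side","wrist"):
    c=capture(n);cv2.imwrite(f"pics/{n}4.png",c["image"])
    if n=="wrist": np.savez("w4.npz",K=c["K"],T=c["cam_to_world"])
w=cv2.imread("pics/wrist4.png");cv2.imwrite("pics/w4big.png",cv2.resize(w,(800,600),interpolation=2))
E
```

```text
time: 21.22
tool_pos: [0.5179, -0.1191, 0.4306]
tcp_rot: [-179.9, 0.1, 44.1]
contact_force: [0.7, 0.3, -0.5]
finger_gap: 0.0751
grasp_force: 0.0
```

View pics/w4big.png

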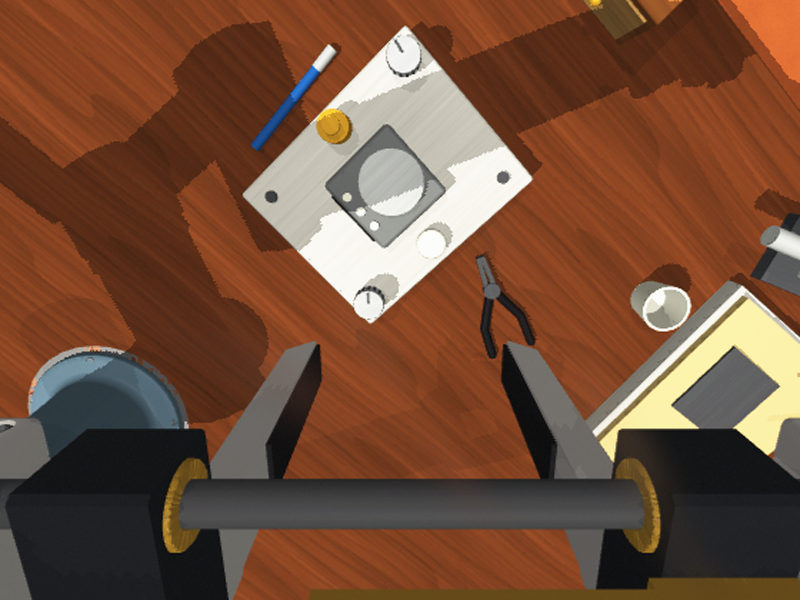

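The full plate is in view. At the 800x600 scale the corners are at (407,26), (532,181), (370,322) and (245,193). Next I'll zoom in on the knob_2 and knob_4 corners in all three views.

Run:
```python
from h import *
t=[]
for n,(u2,v2),(u4,v4) in(("scene",(250,228),(278,163)),("side",(313,233),(230,278)),("wrist",(283,32),(259,213))):
    i=cv2.imread(f"pics/{n}4.png")
    t.append([cv2.resize(i[v-18:v+19,u-16:u+17],(264,296),interpolation=2) for u,v in((u2,v2),(u4,v4))])
cv2.imwrite("pics/crop4.png",np.vstack([np.hstack([x[k] for x in t]) for k in(0,1)]))
```

```text
(no output)
```

View pics/crop4.png

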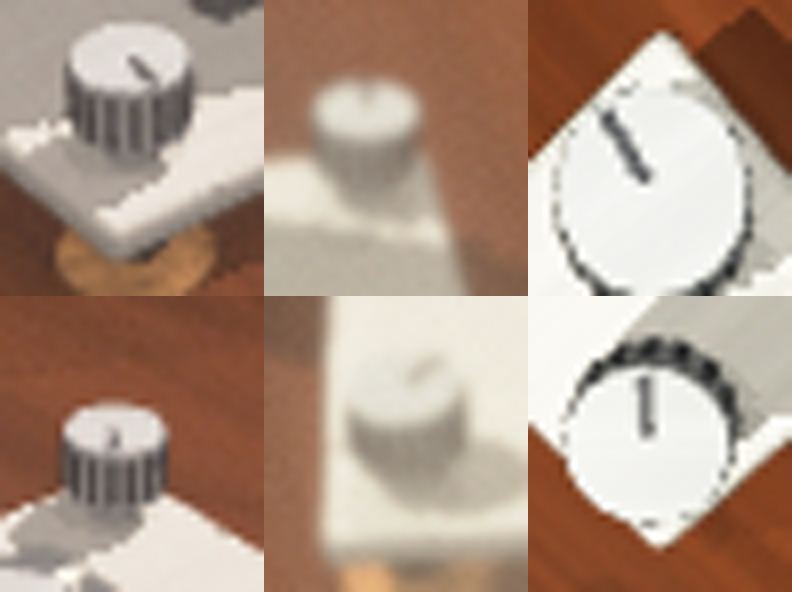

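In the scene, side and wrist views the top centres come to: knob_2 (249.8,216.9), (309.4,227.9), (282.1,37.1); knob_4 (275.9,161.7), (231.6,271.3), (258.1,213.3).

Run:
```python
from h import *
a=capture("scene");b=capture("side");c=capture("wrist")
P={}
for k,px in(("2",((249.8,216.94),(309.44,227.94),(282.06,37.06))),("4",((275.94,161.69),(231.56,271.3),(258.06,213.3)))):
    r=[ray(x,*p) for x,p in zip((a,b,c),px)]
    P[k]=tri(*r);print(k,P[k],"scene+side",tri(r[0],r[1]),"sc+w",tri(r[0],r[2]),"si+w",tri(r[1],r[2]))
# plate heights: knob tops minus protrusion; sunk 4.01 and 4.19 rad
print(P["2"][2]-P["4"][2])
# using knob distance 274.9 as scale: none
# corners of the plate top from wrist on plane z=.036+
for z in(.035,.04,.045): print(np.linalg.norm(plane(c,282.06+8/8,17.7,z)-plane(c,259.1,226.1,z)),np.hypot(.27,.224))
```

```text
2 [0.64481396 0.01669995 0.07397625] scene+side [0.64364302 0.0160582  0.0736857 ] sc+w [0.64555855 0.01722672 0.07527771] si+w [0.64536376 0.01711741 0.07284903]
4 [ 0.41927501 -0.14266125  0.07455035] scene+side [ 0.41851602 -0.14229206  0.07457266] sc+w [ 0.41967875 -0.14219874  0.07532896] si+w [ 0.41994793 -0.14319326  0.07427373]
-0.0005741061397113306
0.3489374703803078 0.350821892133316
0.3459069554735239 0.350821892133316
0.34287644056674005 0.350821892133316
```

```bash
python3 -m inch '[0.3,25,27,-40,0, 0.3,25,27,-50,0, 0.3,25,27,-50,0, 0.3,25,27,-50,0, 0.3,25.5,26.5,-50,0, 0.3,0,0,-50,0, 0.3,0,0,-40,0, 0.3,0,0,-30,0, 0.3,0,0,-12,0, 0.3,0,0,-8,0, 0.3,0,0,0,0, 0.3,0,0,0,0]' 12; python3 -m inch '[0.45,0,0,0,0, 0.52,0,0,0,0, 0.6,0,0,0,0, 0.7,0,0,0,0, 0.8,0,0,0,0, 0.8,0,0,0,0, 0.8,0,0,0,0]' 12
```

```text
time: 23.02
tool_pos: [0.6447, 0.0161, 0.0537]
tcp_rot: [179.9, -0.1, 44.2]
contact_force: [1.0, -0.3, 0.6]
finger_gap: 0.0654
grasp_force: 0.0
time: 23.9
tool_pos: [0.6441, 0.016, 0.0525]
tcp_rot: [179.9, -0.0, 44.2]
contact_force: [0.8, -1.6, -0.1]
finger_gap: 0.0355
grasp_force: 12.0
```

```bash
python3 -m inch '[0.8,0,0,-0.1,-10.4, 0.8,0,0,-0.1,-10.4, 0.8,0,0,-0.1,-10.4, 0.8,0,0,-0.1,-10.4, 0.8,0,0,-0.1,-10.4, 0.8,0,0,0,0, 0.8,0,0,0,0]'; python3 -m inch '[0.6,0,0,0,0, 0.45,0,0,0,0, 0.3,0,0,0,0, 0.2,0,0,0,0, 0.2,0,0,30,0, 0.2,0,0,50,0, 0.2,0,0,50,0, 0.2,-20,-30,50,10, 0.2,-25,-30,50,10, 0.2,-25,-30,50,10, 0.2,-25,-30,50,10, 0.2,-30,-15,50,10, 0.2,0,0,0,10, 0.2,0,0,0,0, 0.2,0,0,0,0]'
python3 - <<'E'
from h import *
for n in("scene","side","wrist"):
    c=capture(n);cv2.imwrite(f"pics/{n}5.png",c["image"])
t=[]
for n,(u2,v2),(u4,v4) in(("scene",(250,228),(278,163)),("side",(313,233),(230,278))):
    i=cv2.imread(f"pics/{n}5.png")
    t.append([cv2.resize(i[v-18:v+19,u-16:u+17],(264,296),interpolation=2) for u,v in((u2,v2),(u4,v4))])
t=np.vstack([np.hstack([x[k] for x in t]) for k in(0,1)])
w=np.zeros((592,264,3),np.uint8)
s=cv2.imread("pics/scene5.png")[150:260,195:335];w[:207]=cv2.resize(s,(264,207),interpolation=2)
w[300:498]=cv2.resize(cv2.imread("pics/wrist5.png"),(264,198))
cv2.imwrite("pics/crop5.png",np.hstack([t,w]))
E
```

```text
time: 24.78
tool_pos: [0.6443, 0.0149, 0.0521]
tcp_rot: [179.9, -0.1, -7.8]
contact_force: [1.0, -5.1, 0.1]
finger_gap: 0.0354
grasp_force: 12.0
time: 26.65
tool_pos: [0.5197, -0.117, 0.4282]
tcp_rot: [-179.9, 0.0, 52.1]
contact_force: [0.4, 0.4, -0.3]
finger_gap: 0.0751
grasp_force: 0.0
```

View pics/crop5.png

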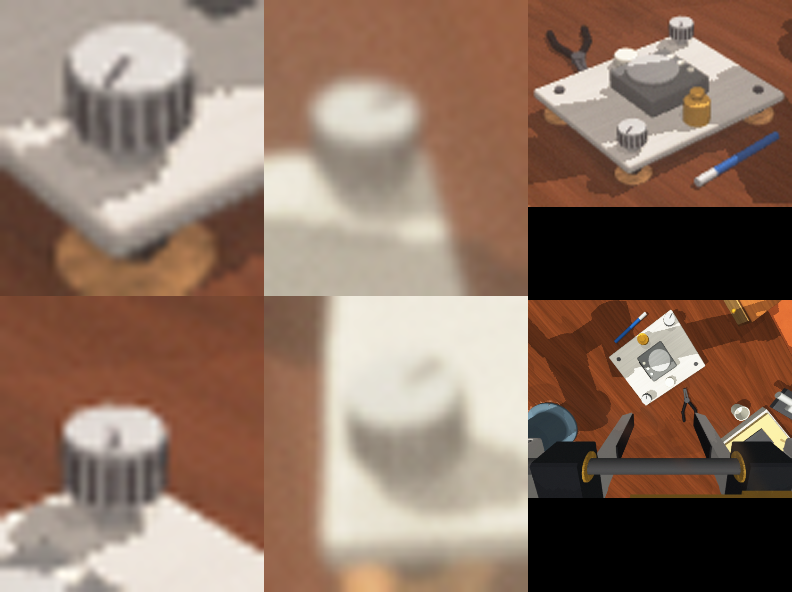

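Both screws are set: knob_4 went about 1.1 rad past first touch and knob_2 took the remaining 0.9 rad. The plate looks level, and the weight and box are still in place. The arm is clear of everything, so I'm handing in.

```bash
python3 -c "from cell import hand_in;print(hand_in())"
```

```text
the job is handed in; nothing more can be done
None
```

I handed the job in at about 27 s: both screws are down about 2 rad past first touch in total, the plate measured level to roughly 0.003 ± 0.006 rad before the last 0.9 rad turn and was not re-measured after, each foot's load is inferred from the feel of the screw rather than measured, and the verdict was not shown.

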